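Gather the pipe plugs in the caddy's blue corner over the light panel

TASK

Pick the white parts caddy up by its handle, carry it to the light panel and tip it about 30 degrees towards its blue corner, so that all four loose steel plugs slide together into that corner, without touching the plugs. Finish while still holding it still and tipped in the air, the blue corner over the panel about a hand's breadth up, so that the plugs can be checked against the light; do not put it down or let go, and leave the baskets, bottle, brush and lids alone.

Things in the scene. Friction and masses are not known exactly. Their poses are not given: they have to be found in the camera images.
- caddy: Loose white open-topped parts caddy with a fixed carrying handle: outside 180 (its x) by 140 (its y) mm, walls 50 mm high and 5 mm thick, floor 5 mm thick, about 0.35 kg. Origin: centre of its underside; z up. The corner at its +x +y is marked blue, outside, on the rim and on the floor inside.
- caddy_grip (a point): Middle of the caddy's handle, 125 mm above the caddy's underside: a straight grey level bar along the caddy's x axis, over its centre line, 16 mm wide (y) and 18 mm high, held by a 30 mm wide upright at each end, clear for 80 mm either side of the middle. Axes as the caddy's. A grip of about 80 N across the bar holds the caddy without turning.
- blue_corner (a point): The caddy's blue corner on the inside, at floor level: where floor and the two walls meet. In the caddy's frame at (85, 65, 5) mm.
- blue_foot (a point): The outer bottom tip of the blue corner, at (90, 70, 0) mm in the caddy's frame: the lowest point of the caddy once it is tipped that way.
- panel: Flat light panel fixed on the table, bright white face in an aluminium frame, 240 (its x) by 200 (its y) mm and 12 mm high. Origin: centre of its underside.
- plug1_mid (a point): Centre of dark steel pipe plug 1 of 4, loose in the caddy: flange 22 mm across and 12 mm high with a 12 mm stem on top, 20 mm high in all, about 30 g. Polished: it begins to slide on the caddy's floor at a tilt of 8 to 12 degrees, and along a wall into a corner by about 20 degrees.
- plug2_mid (a point): Centre of dark steel pipe plug 2 of 4, loose in the caddy: flange 22 mm across and 12 mm high with a 12 mm stem on top, 20 mm high in all, about 30 g. Polished: it begins to slide on the caddy's floor at a tilt of 8 to 12 degrees, and along a wall into a corner by about 20 degrees.
- plug3_mid (a point): Centre of dark steel pipe plug 3 of 4, loose in the caddy: flange 22 mm across and 12 mm high with a 12 mm stem on top, 20 mm high in all, about 30 g. Polished: it begins to slide on the caddy's floor at a tilt of 8 to 12 degrees, and along a wall into a corner by about 20 degrees.
- plug4_mid (a point): Centre of dark steel pipe plug 4 of 4, loose in the caddy: flange 22 mm across and 12 mm high with a 12 mm stem on top, 20 mm high in all, about 30 g. Polished: it begins to slide on the caddy's floor at a tilt of 8 to 12 degrees, and along a wall into a corner by about 20 degrees.
- basket_a: loose round basket of fresh cheese, white, 100 mm across and 55 mm high, back of the table; leave it alone. Origin: centre of its underside
- basket_b: a second such basket of cheese; leave it alone. Origin: centre of its underside
- basket_c: a third such basket of cheese, at the robot's left; leave it alone. Origin: centre of its underside
- sanitiser: white bottle with blue cap, 64 mm across, 160 mm high; leave it alone. Origin: centre of its underside
- brush: blue hand brush lying on the table; leave it alone. Origin: centre of its underside
- lids: low stack of round white lids, 100 mm across, 30 mm high; leave it alone. Origin: centre of its underside

How it is judged:
By the outcome, as a careful person would: the job done as asked, in the order asked, and still so for the second after the job is handed in, while the arm keeps its last pose, push and grip.
It also fails if it takes over 38 s, if anything falls off the work surface, if the arm or the gripper's body presses on something with over 40 N, if the wrist force passes 120 N, or if a joint passes its speed limit or range.

ROBOT

A 6-joint arm with a two-finger parallel gripper is mounted at the origin on the work surface. World frame = base frame: x ahead of the robot, y to its left, z up, the work surface at z = 0. Lengths are in m, angles in rad, forces in N, time in s.
With the tool pointing down it reaches from about 0.325 to 0.75 m from the base axis. Payload 7.6 kg.
Tool frame: the origin (TCP) lies on the centre line of the jaws, within the pads' length; the fingertips stand 8 mm ahead of it and the grasp point (between the pads) lies 11 mm behind it (r.finger_overhang is the z of the fingertips in the tool frame, in m); z points along the fingers, y is the direction in which the jaws open and shut (so a half turn about z gives the same grasp; the last joint's range is limited). The gripper opens to 85 mm and grips with 20 to 120 N. Pads are 22 mm wide; open, the fingers measure 114 mm over their backs; the gripper's body (76 mm by 85 mm) begins 54 mm behind the grasp point. The pads swing forward as they close: fully open they stand 13 mm farther back than shut.
Start: joints at [-1.403, 0.052, 1.401, -0, 1.689, -0.07], TCP at [0.124, -0.51, 0.239] pointing down, gripper open.
Joint ranges: [-2.9, 2.9], [-0.91, 2.17], [0.12, 2.37], [-1.06, 4.2], [0.26, 2.73], [-2.93, 2.93]. Speed limits (rad/s): [2.57, 2.57, 3.01, 3.14, 3.14, 3.14].

INTERFACE

Orientations are given as a unit quaternion [w, x, y, z].
In Python, from rig import status, imaging, job, r gives the robot as it stands. The module is installed in compiled form; this text tells all that it offers.
- The arm moves only by the shell command python3 -m crank 'ROWS'. ROWS is JSON, a list of rows, each a list of 3 entries, a list of its own where there are three numbers: the opening, from 0 (shut) to 1 (fully open), then the shift along the world's x, y, z in cm, then the turn, a rotation vector about the world's x, y, z in degrees. In form: [[claw, [dx, dy, dz], [ax, ay, az]], ...]. A call has exactly 8 rows; each row shifts and turns the commanded pose from where the row before left it; what a row does not reach is not made up. A row lasts 1/12 s, in which the tool goes at most 41.7 mm and 7.16 degrees, less where a joint would pass 70% of its speed; a pose out of reach is approached as far as the arm can. A call with a gripper value outside its range is refused whole. The fingers move at their own pace and stop on an object; the grip force is fixed at half the most. Time passes only in rows, so rows that do not move let the fingers close, or fill a call up. It gives the time, the measured TCP pose, the force and the opening at its end, in the units of the state.
- status.read_state(): the state, without advancing time (a new reading comes with each control period).
- imaging.snapshot(name): name is "side" or "top"; returns the picture (384x512x3 uint8, red, green, blue); there is no depth.
- imaging.calibration(name): a dict with "K" (3x3 intrinsics, pixels), "cam_to_world" (4x4, takes a point from camera to world coordinates). Camera axes: x right, y down, z forward; pixel columns grow to the right and rows downward; lengths in m; the calibration is good to about 2 mm. A picture is of the moment at which its call begins. calibration takes no time and is no camera call.
- job.hand_in(): hands the job in, once; it reports no verdict.
The state is a dict: "time": time; "q": joint angles; "joint_vel": joint speeds; "effort": joint torques, N m; "position": TCP position; "tool_rot": TCP orientation; "contact_force": force on the tool from outside, world axes, zero at the start; "torque": the same for the moment, N m; "gripper_width": opening from 0.0 (shut) to 1.0 (fully open).
Only numpy, scipy, OpenCV 4.12 (cv2) and the standard library are available. Lean on these libraries where they do the work, as an engineer would, in place of code of your own. Each camera call takes 0.05 s, during which the arm holds its last target.

## Working session

There is one attempt and no reset: what is moved stays moved. The work goes in short steps, Python scripts to look and compute and a shell command to move; the robot and the scene stay as the last step left them, time stands still between calls to the robot, and variables do not carry over. Pictures are saved under pics/ and viewed, and the job is handed in when it is done.

```bash
mkdir -p pics
python3 - <<'E'
from rig import status, imaging, job, r
import cv2
for n in("side","top"):
    im=imaging.snapshot(n); cv2.imwrite(f"pics/{n}0.png",im[:,:,::-1]); c=imaging.calibration(n); print(n,c["K"],c["cam_to_world"])
s=status.read_state(); print(s, r.finger_overhang)
E
```

```text
side [[361.99325938   0.         251.1658364 ]
 [  0.         361.99325938 187.25410275]
 [  0.           0.           1.        ]] [[-0.78640032 -0.42821732  0.44520159  0.0846732 ]
 [-0.6177136   0.54760698 -0.5644081   0.66249377]
 [-0.00210617 -0.71885779 -0.69515397  0.87143998]
 [ 0.          0.          0.          1.        ]]
top [[384.72504167   0.         255.97987889]
 [  0.         384.72504167 188.54483881]
 [  0.           0.           1.        ]] [[-0.01992922 -0.98807287  0.15269195  0.35932017]
 [-0.99977407  0.01856586 -0.01034956  0.00289997]
 [ 0.00739126 -0.15286371 -0.98821964  1.36176991]
 [ 0.          0.          0.          1.        ]]
{'time': 0.1, 'q': array([-1.40330080e+00,  5.27408123e-02,  1.40158814e+00,  3.98236138e-06,
        1.68857388e+00, -7.02968321e-02]), 'joint_vel': array([ 1.41874268e-04, -1.08378328e-03, -6.93517020e-05, -4.60684845e-04,
        1.16049291e-03,  4.46699780e-04]), 'effort': array([ 1.68224142e-03, -3.82581496e+01, -3.60985208e+01, -1.02658321e-04,
        4.79861425e-03, -7.17074101e-06]), 'position': array([ 0.12365265, -0.50998347,  0.23859159]), 'tool_rot': array([-6.54411535e-04,  9.92939931e-01,  1.18616456e-01, -2.98491583e-05]), 'contact_force': array([-0.88695322, -0.15080103, -0.00975507]), 'torque': array([ 0.02773463, -0.01472898, -0.00323086]), 'gripper_width': 0.9996521729217505} 0.008
```

View pics/side0.png

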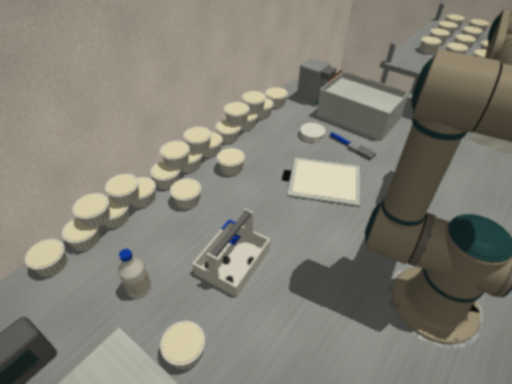

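View pics/top0.png

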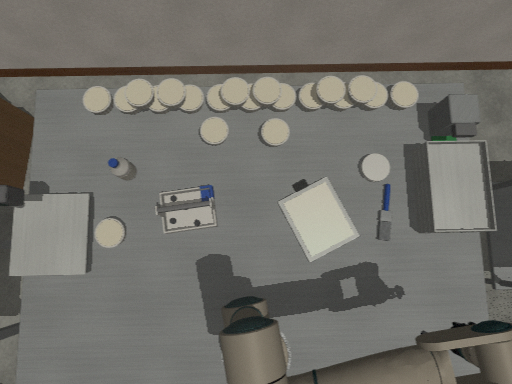

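The side view shows the caddy near (232,258) with its blue corner at about (230,230). The top view shows the caddy at (187,209), its blue corner at (207,192) and the panel at (318,219). I'll zoom in on these.

```bash
cat > h.py <<'E'
import numpy as np
from rig import status, imaging
import cv2
def ray(n,u,v):
    c=imaging.calibration(n);M=c["cam_to_world"];d=M[:3,:3]@np.linalg.inv(c["K"])@[u,v,1.]
    return M[:3,3],d/np.linalg.norm(d)
def onz(n,u,v,z):
    o,d=ray(n,u,v);return o+d*(z-o[2])/d[2]
def tri(us,ut):
    A=np.zeros((3,3));b=np.zeros(3)
    for n,p in(("side",us),("top",ut)):
        o,d=ray(n,*p);P=np.eye(3)-np.outer(d,d);A+=P;b+=P@o
    x=np.linalg.solve(A,b); return x
def proj(n,p):
    c=imaging.calibration(n);M=np.linalg.inv(c["cam_to_world"]);q=c["K"]@(M[:3,:3]@np.asarray(p)+M[:3,3]);return q[:2]/q[2]
E
python3 - <<'E'
import cv2
a=cv2.imread("pics/side0.png")[200:300,180:280]; b=cv2.imread("pics/top0.png")[170:245,145:230]
cv2.imwrite("pics/sz.png",cv2.resize(a,(600,600),interpolation=cv2.INTER_CUBIC))
cv2.imwrite("pics/tz.png",cv2.resize(b,None,fx=8,fy=8,interpolation=cv2.INTER_CUBIC))
g=cv2.imread("pics/top0.png")[170:270,265:365];cv2.imwrite("pics/pz.png",cv2.resize(g,(600,600),interpolation=cv2.INTER_CUBIC))
E
```

```text
(no output)
```

View pics/sz.png

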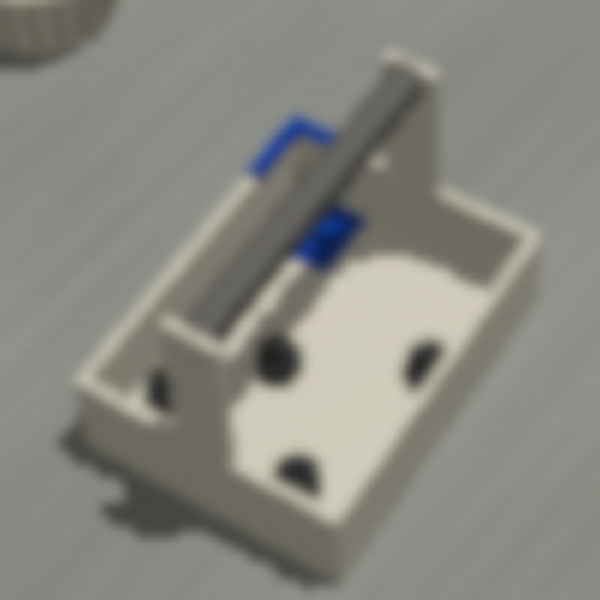

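View pics/tz.png

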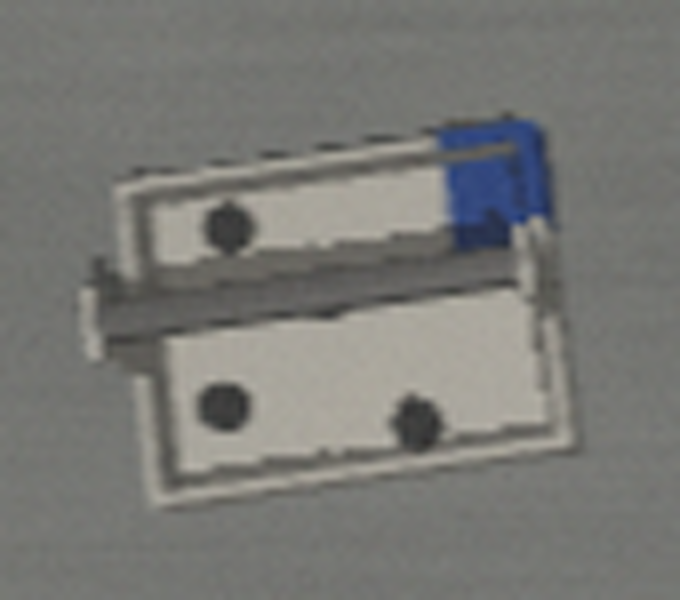

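View pics/pz.png

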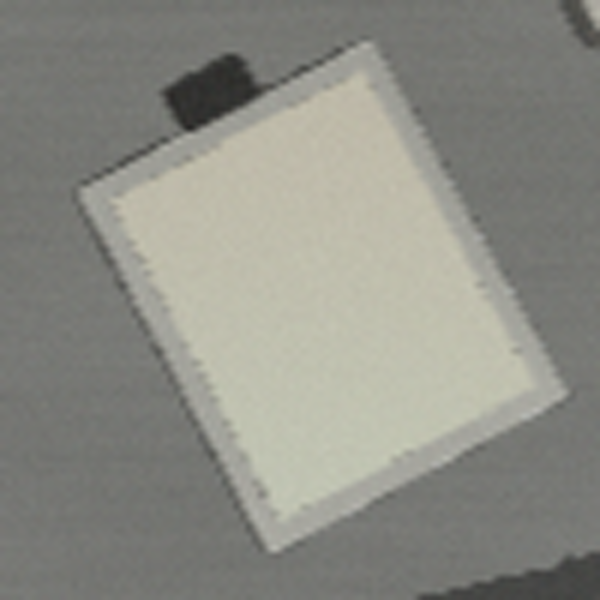

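Run:
```python
from h import *
T=lambda u,v:((u+.5)/8-.5+145,(v+.5)/8-.5+170)
S=lambda u,v:((u+.5)/6-.5+180,(v+.5)/6-.5+200)
P=lambda u,v:((u+.5)/6-.5+265,(v+.5)/6-.5+170)
k=np.array([onz("top",*T(*p),.05) for p in [(116,185),(545,120),(577,447),(158,505)]])
print("rim",k.round(4),"ctr",k.mean(0).round(4))
d=(k[1]-k[0]+k[2]-k[3]);print("yaw",np.degrees(np.arctan2(d[1],d[0])),[np.linalg.norm(k[i]-k[i-1]).round(4) for i in range(4)])
# rim side
k2=np.array([onz("side",*S(*p),.05) for p in [(78,380),(300,115),(542,235),(335,522)]])
print("rim side",k2.round(4),k2.mean(0).round(4)); d=(k2[1]-k2[0]+k2[2]-k2[3]);print("yaw",np.degrees(np.arctan2(d[1],d[0])),[np.linalg.norm(k2[i]-k2[i-1]).round(4) for i in range(4)])
# bar: top view centreline ends
for z in(.125,.134):
  a=onz("top",*T(105,315),z);b=onz("top",*T(520,262),z);print("bar top",a.round(4),b.round(4),((a+b)/2).round(4),np.degrees(np.arctan2(*(b-a)[1::-1])))
  a=onz("side",*S(208,318),z);b=onz("side",*S(405,80),z);print("bar side",a.round(4),b.round(4),((a+b)/2).round(4),np.degrees(np.arctan2(*(b-a)[1::-1])))
k=np.array([onz("top",*P(*p),.012) for p in [(78,188),(372,40),(568,393),(273,553)]])
print("panel",k.round(4),k.mean(0).round(4),[np.linalg.norm(k[i]-k[i-1]).round(4) for i in range(4)])
for n,p in dict(basketT=(214,131),b2=(275,132),sanit=(119,167),bc=(109,233),lid=(375,167)).items(): print(n,onz("top",*p,.03).round(3))
```

```text
rim [[0.5539 0.3226 0.05  ]
 [0.5787 0.1383 0.05  ]
 [0.4377 0.1252 0.05  ]
 [0.4167 0.3023 0.05  ]] ctr [0.4967 0.2221 0.05  ]
yaw -82.76572473776862 [np.float64(0.1386), np.float64(0.1859), np.float64(0.1416), np.float64(0.1784)]
rim side [[0.5541 0.3223 0.05  ]
 [0.5778 0.1421 0.05  ]
 [0.4385 0.1284 0.05  ]
 [0.4178 0.306  0.05  ]] [0.4971 0.2247 0.05  ]
yaw -82.92548977111664 [np.float64(0.1373), np.float64(0.1817), np.float64(0.14), np.float64(0.1787)]
bar top [0.4899 0.3078 0.125 ] [0.5082 0.1409 0.125 ] [0.4991 0.2243 0.125 ] -83.74577499604851
bar side [0.4903 0.2981 0.125 ] [0.5086 0.1436 0.125 ] [0.4994 0.2209 0.125 ] -83.2421187574781
bar top [0.489  0.3056 0.134 ] [0.5071 0.1398 0.134 ] [0.4981 0.2227 0.134 ] -83.74577499604852
bar side [0.4854 0.3025 0.134 ] [0.5035 0.1499 0.134 ] [0.4944 0.2262 0.134 ] -83.24211875747807
panel [[ 0.5222 -0.0867  0.012 ]
 [ 0.6076 -0.2643  0.012 ]
 [ 0.3967 -0.3685  0.012 ]
 [ 0.3087 -0.1929  0.012 ]] [ 0.4588 -0.2281  0.012 ] [np.float64(0.2385), np.float64(0.1971), np.float64(0.2352), np.float64(0.1964)]
basketT [0.777 0.135 0.03 ]
b2 [ 0.769 -0.083  0.03 ]
sanit [0.651 0.47  0.03 ]
bc [0.42  0.496 0.03 ]
lid [ 0.634 -0.434  0.03 ]
```

```bash
python3 -m crank '[[1,[1.5,1.5,0],[0,0,4]],[1,[2.5,2.5,0],[0,0,5]],[1,[2.5,2.5,0],[0,0,5]],[1,[2.5,2.5,0],[0,0,5]],[1,[2.5,2.5,0],[0,0,5]],[1,[2.5,2.5,0],[0,0,5]],[1,[2.5,2.5,0],[0,0,5]],[1,[2.5,2.5,0],[0,0,5]]]'
python3 -m crank '[[1,[1.5,3.4,0],[0,0,5]],[1,[1.5,3.4,0],[0,0,5]],[1,[1.5,3.4,0],[0,0,5]],[1,[1.5,3.4,0],[0,0,5]],[1,[1.5,3.4,0],[0,0,5]],[1,[1.5,3.4,0],[0,0,5]],[1,[1.5,3.4,0],[0,0,5]],[1,[1.5,3.4,0],[0,0,5]]]'
```

```text
time: 0.77
position: [0.3145, -0.3187, 0.239]
tool_rot: [-0.0, 0.895, 0.445, -0.0]
contact_force: [0.5, -0.1, -0.8]
gripper_width: 0.998
time: 1.43
position: [0.4339, -0.0463, 0.2392]
tool_rot: [0.0, 0.689, 0.725, -0.0]
contact_force: [0.4, -0.8, -0.4]
gripper_width: 1.002
```

```bash
python3 -m crank '[[1,[0.9,3.8,0],[0,0,1]],[1,[0.9,3.8,0],[0,0,1]],[1,[0.9,3.8,0],[0,0,1]],[1,[0.9,3.8,0],[0,0,1]],[1,[0.9,3.8,0],[0,0,0.2]],[1,[0.9,3.8,0],[0,0,0]],[1,[0.6,2.8,0],[0,0,0]],[1,[0.3,1.5,0],[0,0,0]]]'
python3 - <<'E'
from h import *
for n in("side","top"):
    im=imaging.snapshot(n); cv2.imwrite(f"pics/{n}1.png",im[:,:,::-1])
s=status.read_state();print(s["position"],s["q"])
a=cv2.imread("pics/side1.png")[150:300,160:310]; b=cv2.imread("pics/top1.png")[150:260,130:240]
cv2.imwrite("pics/z1.png",np.hstack([cv2.resize(a,(400,400),interpolation=cv2.INTER_CUBIC),cv2.resize(b,(400,400),interpolation=cv2.INTER_CUBIC)]))
E
```

```text
time: 2.1
position: [0.4964, 0.2259, 0.2383]
tool_rot: [-0.001, 0.663, 0.749, -0.0]
contact_force: [0.4, -0.6, -0.7]
gripper_width: 1.002
[0.49634717 0.22492329 0.23821467] [3.57548372e-01 1.10205170e-01 1.34160427e+00 3.24314642e-04
 1.69151347e+00 2.35155240e-01]
```

View pics/z1.png

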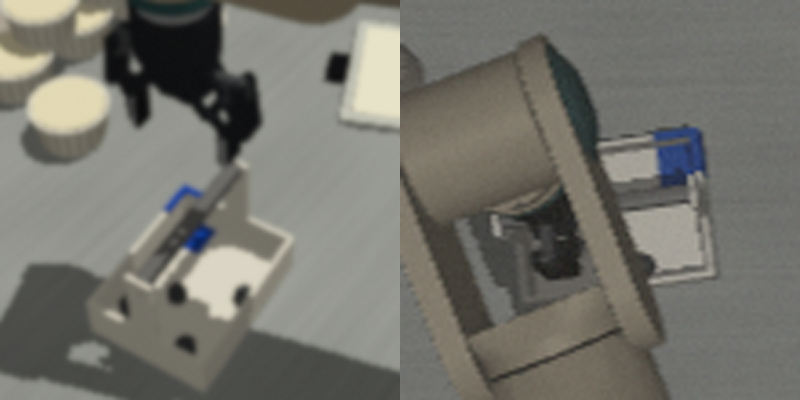

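The side crop shows the open jaws straddling the grey bar, at about (130,110) and (240,120) in the crop. I'll go straight down, then close.

```bash
python3 -m crank '[[1,[0,0,-1],[0,0,0]],[1,[0,0,-2],[0,0,0]],[1,[0,0,-2],[0,0,0]],[1,[0,0,-2],[0,0,0]],[1,[0,0,-2],[0,0,0]],[1,[0,0,-2],[0,0,0]],[1,[0,0,-1],[0,0,0]],[1,[0,0,-0.4],[0,0,0]]]'
python3 - <<'E'
from h import *
im=imaging.snapshot("side"); cv2.imwrite("pics/s2.png",cv2.resize(im[180:300,170:290,::-1],(600,600),interpolation=cv2.INTER_CUBIC))
s=status.read_state();print(s["position"],s["contact_force"])
E
```

```text
time: 2.87
position: [0.4956, 0.2213, 0.1129]
tool_rot: [-0.001, 0.664, 0.747, -0.002]
contact_force: [-0.3, -0.1, 0.6]
gripper_width: 1.004
[0.4959496  0.22165406 0.11351493] [ 0.82869778  0.15341725 -1.47855855]
```

View pics/s2.png

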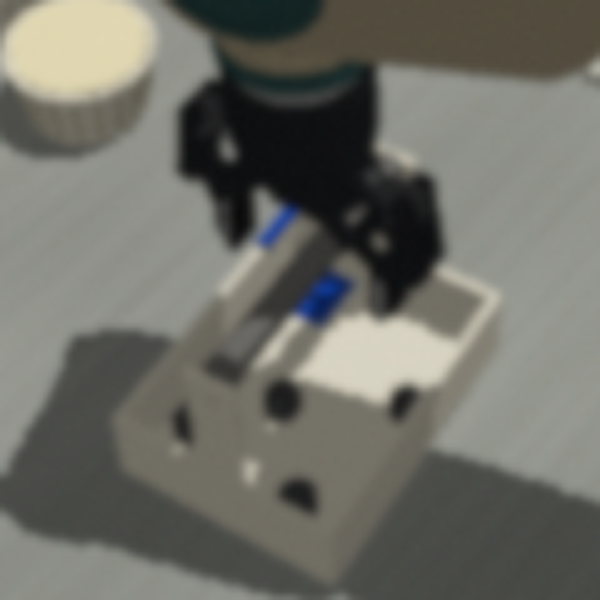

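The fingers straddle the bar with nothing touching (force about 1 N), so I'll close.

```bash
python3 -m crank '[[0.6,[0,0.1,0],[0,0,0]],[0.4,[0,0.1,0],[0,0,0]],[0.2,[0,0,0],[0,0,0]],[0,[0,0,0],[0,0,0]],[0,[0,0,0],[0,0,0]],[0,[0,0,0],[0,0,0]],[0,[0,0,0],[0,0,0]],[0,[0,0,0],[0,0,0]]]'
python3 -m crank '[[0,[0,0,0],[0,0,0]],[0,[0,0,0],[0,0,0]],[0,[0,0,0],[0,0,0]],[0,[0,0,0],[0,0,0]],[0,[0,0,0.3],[0,0,0]],[0,[0,0,0.5],[0,0,0]],[0,[0,0,0.8],[0,0,0]],[0,[0,0,0.8],[0,0,0]]]'
```

```text
time: 3.58
position: [0.4965, 0.2249, 0.1157]
tool_rot: [-0.0, 0.664, 0.748, -0.0]
contact_force: [-4.3, -0.8, 4.8]
gripper_width: 0.178
time: 4.25
position: [0.4965, 0.2246, 0.1392]
tool_rot: [-0.0, 0.664, 0.748, -0.001]
contact_force: [-1.1, 0.3, -5.1]
gripper_width: 0.178
```

Width 0.178 and a load of −5 N show it is held. I'll lift and look.

```bash
python3 -m crank '[[0,[0,0,1.2],[0,0,0]],[0,[0,0,1.6],[0,0,0]],[0,[0,0,2],[0,0,0]],[0,[0,0,2],[0,0,0]],[0,[0,0,2],[0,0,0]],[0,[0,0,1.6],[0,0,0]],[0,[0,0,1.2],[0,0,0]],[0,[0,0,0.6],[0,0,0]]]'
python3 - <<'E'
from h import *
im=imaging.snapshot("side"); cv2.imwrite("pics/s3.png",cv2.resize(im[130:290,150:310,::-1],(600,600),interpolation=cv2.INTER_CUBIC))
E
```

```text
time: 4.92
position: [0.4972, 0.2249, 0.2641]
tool_rot: [0.001, 0.664, 0.748, 0.002]
contact_force: [0.7, -0.0, -4.6]
gripper_width: 0.172
```

View pics/s3.png

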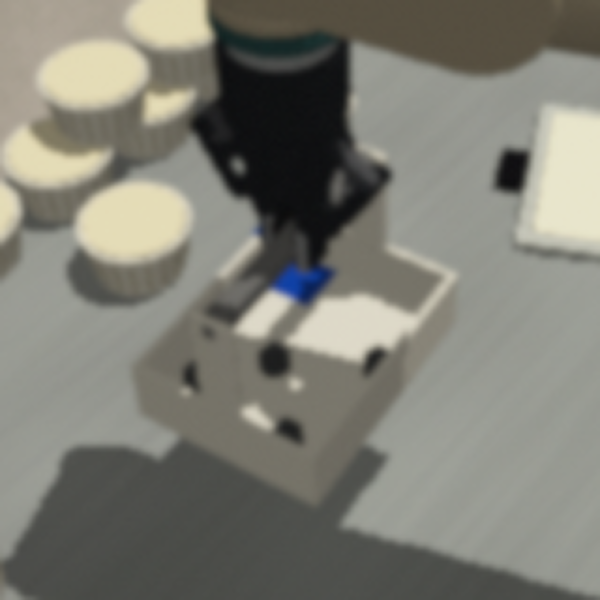

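Lifted level with all four plugs in view. Now I'll carry it to the panel, keeping it level.

```bash
python3 -m crank '[[0,[-0.06,-0.4,0],[0,0,0]],[0,[-0.12,-0.8,0],[0,0,0]],[0,[-0.2,-1.2,0],[0,0,0]],[0,[-0.25,-1.6,0],[0,0,0]],[0,[-0.3,-2,0],[0,0,0]],[0,[-0.3,-2,0],[0,0,0]],[0,[-0.3,-2,0],[0,0,0]],[0,[-0.3,-2,0],[0,0,0]]]'
python3 -m crank '[[0,[-0.3,-2.1,0],[0,0,0]],[0,[-0.3,-2.1,0],[0,0,0]],[0,[-0.3,-2.1,0],[0,0,0]],[0,[-0.3,-2.1,0],[0,0,0]],[0,[-0.3,-2.1,0],[0,0,0]],[0,[-0.3,-2.1,0],[0,0,0]],[0,[-0.3,-2.1,0],[0,0,0]],[0,[-0.3,-2.1,0],[0,0,0]]]'
python3 -m crank '[[0,[-0.3,-2,0],[0,0,0]],[0,[-0.3,-2,0],[0,0,0]],[0,[-0.3,-2,0],[0,0,0]],[0,[-0.3,-2,0],[0,0,0]],[0,[-0.3,-2,0],[0,0,0]],[0,[-0.3,-1.8,0],[0,0,0]],[0,[-0.2,-1.3,0],[0,0,0]],[0,[-0.1,-0.8,0],[0,0,0]]]'
python3 - <<'E'
from h import *
s=status.read_state();print(s["position"],s["q"])
im=imaging.snapshot("side"); a=cv2.resize(im[100:260,240:400,::-1],(400,400),interpolation=cv2.INTER_CUBIC)
im=imaging.snapshot("top"); b=cv2.resize(im[130:290,220:380,::-1],(400,400),interpolation=cv2.INTER_CUBIC)
cv2.imwrite("pics/z4.png",np.hstack([a,b]))
E
```

```text
time: 5.63
position: [0.4775, 0.1028, 0.2604]
tool_rot: [-0.0, 0.664, 0.748, -0.001]
contact_force: [0.1, -0.7, -5.6]
gripper_width: 0.176
time: 6.3
position: [0.4532, -0.065, 0.2605]
tool_rot: [-0.0, 0.664, 0.748, -0.0]
contact_force: [0.2, -0.2, -4.7]
gripper_width: 0.178
time: 6.97
position: [0.432, -0.2041, 0.2604]
tool_rot: [-0.001, 0.665, 0.747, -0.0]
contact_force: [-0.6, 0.2, -5.1]
gripper_width: 0.177
[ 0.43198092 -0.20405539  0.26039972] [-5.18259105e-01 -8.54950587e-02  1.49515818e+00 -6.31311999e-04
  1.73335174e+00 -6.35220345e-01]
```

View pics/z4.png

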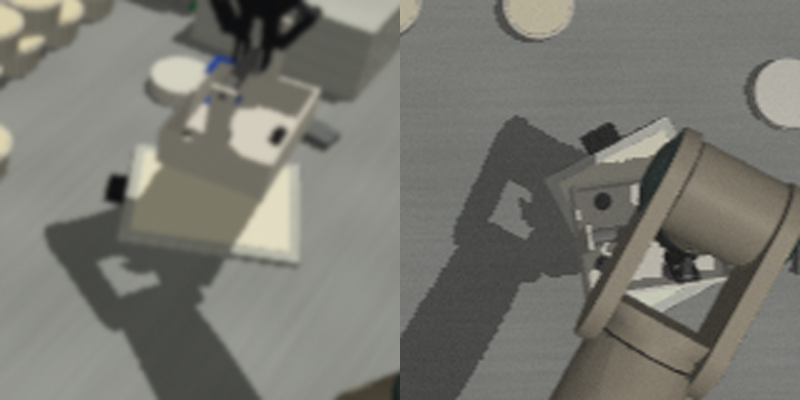

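The caddy is over the panel, still level. The top crop shows the wrist hiding its blue half at about (680,200). If I tipped it this way round, neither camera would see the corner. I'll yaw −75° in place, so that it tips sideways from the arm and the corner stays in the top view.

```bash
python3 -m crank '[[0,[0.2,0,0],[0,0,-2]],[0,[0.3,0,0],[0,0,-4]],[0,[0.3,0.1,0],[0,0,-5]],[0,[0.3,0.1,0],[0,0,-5]],[0,[0.3,0.1,0],[0,0,-5]],[0,[0.3,0.1,0],[0,0,-5]],[0,[0.3,0.1,0],[0,0,-5]],[0,[0.3,0.1,0],[0,0,-5]]]'
python3 -m crank '[[0,[0.3,0.1,0],[0,0,-5]],[0,[0.3,0.1,0],[0,0,-5]],[0,[0.3,0.1,0],[0,0,-5]],[0,[0.3,0.1,0],[0,0,-5]],[0,[0.3,0,0],[0,0,-5]],[0,[0.3,0,0],[0,0,-5]],[0,[0.2,0,0],[0,0,-5]],[0,[0.2,0,0],[0,0,-4]]]'
python3 - <<'E'
from h import *
s=status.read_state();print(s["position"],s["q"])
im=imaging.snapshot("side"); a=cv2.resize(im[100:260,240:400,::-1],(400,400),interpolation=cv2.INTER_CUBIC)
im=imaging.snapshot("top"); b=cv2.resize(im[130:290,220:380,::-1],(400,400),interpolation=cv2.INTER_CUBIC)
cv2.imwrite("pics/z5.png",np.hstack([a,b]))
E
```

```text
time: 7.73
position: [0.4564, -0.1953, 0.261]
tool_rot: [-0.0, 0.863, 0.505, -0.0]
contact_force: [-0.3, -0.4, -4.4]
gripper_width: 0.179
time: 8.4
position: [0.4784, -0.1913, 0.2609]
tool_rot: [-0.0, 0.982, 0.188, -0.0]
contact_force: [-0.1, -0.2, -5.6]
gripper_width: 0.18
[ 0.47835506 -0.19131818  0.26094266] [-4.52304945e-01  2.06377419e-02  1.39034857e+00  2.99830993e-04
  1.73149055e+00  7.40986330e-01]
```

View pics/z5.png

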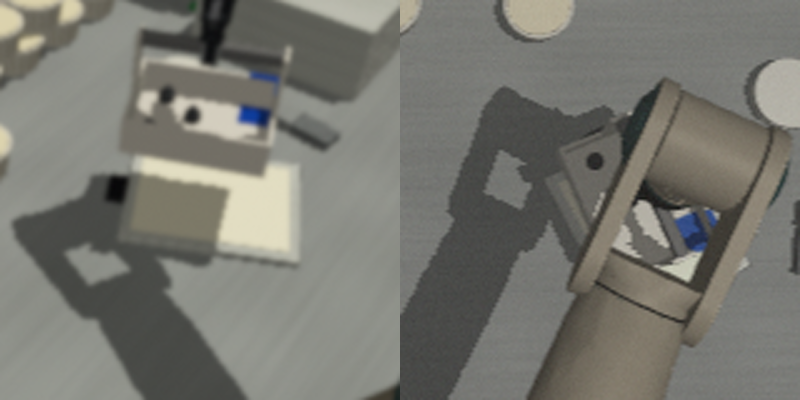

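Side crop: blue corner at about (260,100). Top crop: blue floor at about (700,230), seen through the wrist fork. Next I'll tip 15° and check.

```bash
python3 -m crank '[[0,[0,0,0],[0.88,-0.47,0]],[0,[0,0,0],[1.77,-0.94,0]],[0,[0,0,0],[1.77,-0.94,0]],[0,[0,0,0],[1.77,-0.94,0]],[0,[0,0,0],[1.77,-0.94,0]],[0,[0,0,0],[1.77,-0.94,0]],[0,[0,0,0],[1.77,-0.94,0]],[0,[0,0,0],[1.77,-0.94,0]]]'
python3 - <<'E'
from h import *
s=status.read_state();print(s["position"],s["q"])
im=imaging.snapshot("side"); a=cv2.resize(im[100:260,240:400,::-1],(400,400),interpolation=cv2.INTER_CUBIC)
im=imaging.snapshot("top"); b=cv2.resize(im[130:290,220:380,::-1],(400,400),interpolation=cv2.INTER_CUBIC)
cv2.imwrite("pics/z6.png",np.hstack([a,b]))
E
```

```text
time: 9.17
position: [0.4781, -0.1922, 0.2614]
tool_rot: [-0.102, 0.973, 0.189, 0.083]
contact_force: [-0.6, 0.4, -5.0]
gripper_width: 0.177
[ 0.47813183 -0.1922018   0.26139707] [-0.59257401  0.01417837  1.41462683  0.26631859  1.73476232  0.63584897]
```

View pics/z6.png

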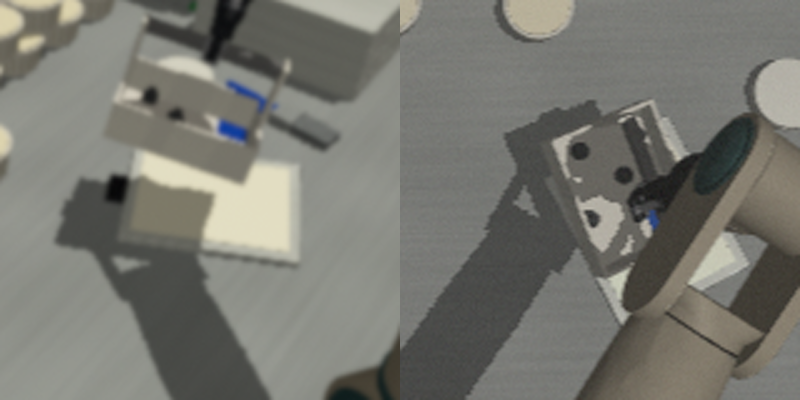

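Tipping works. Three plugs are visible in the top crop, at (578,150), (624,175) and (592,218). Now the remaining 15°.

```bash
python3 -m crank '[[0,[0,0,0],[1.77,-0.94,0]],[0,[0,0,0],[1.77,-0.94,0]],[0,[0,0,0],[1.77,-0.94,0]],[0,[0,0,0],[1.77,-0.94,0]],[0,[0,0,0],[1.77,-0.94,0]],[0,[0,0,0],[1.77,-0.94,0]],[0,[0,0,0],[1.77,-0.94,0]],[0,[0,0,0],[0.88,-0.47,0]]]'
python3 -m crank '[[0,[0,0,0],[0,0,0]],[0,[0,0,0],[0,0,0]],[0,[0,0,0],[0,0,0]],[0,[0,0,0],[0,0,0]],[0,[0,0,0],[0,0,0]],[0,[0,0,0],[0,0,0]],[0,[0,0,0],[0,0,0]],[0,[0,0,0],[0,0,0]]]'
python3 - <<'E'
from h import *
s=status.read_state();print(s["position"],s["q"])
ia=imaging.snapshot("side")[:,:,::-1]; a=cv2.resize(ia[100:260,240:400],(400,400),interpolation=cv2.INTER_CUBIC)
ib=imaging.snapshot("top")[:,:,::-1]; b=cv2.resize(ib[130:290,220:380],(400,400),interpolation=cv2.INTER_CUBIC)
cv2.imwrite("pics/z7.png",np.hstack([a,b]));cv2.imwrite("pics/side7.png",ia);cv2.imwrite("pics/top7.png",ib)
E
```

```text
time: 9.93
position: [0.4781, -0.1924, 0.261]
tool_rot: [-0.202, 0.948, 0.183, 0.163]
contact_force: [-0.5, 0.4, -6.3]
gripper_width: 0.177
time: 10.6
position: [0.4784, -0.1922, 0.2614]
tool_rot: [-0.202, 0.948, 0.183, 0.163]
contact_force: [-0.5, 0.4, -5.5]
gripper_width: 0.175
[ 0.47841384 -0.19218784  0.26135867] [-0.71732929  0.03996919  1.44215948  0.51969761  1.76174374  0.54657755]
```

View pics/z7.png

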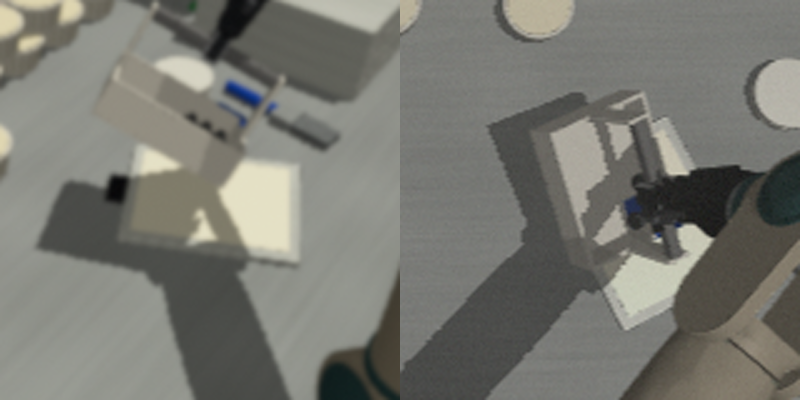

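Run:
```python
from h import *
a=cv2.imread("pics/side7.png")[110:180,275:355];b=cv2.imread("pics/top7.png")[160:245,270:355]
cv2.imwrite("pics/z8.png",np.hstack([cv2.resize(a,(400,400*70//80),interpolation=cv2.INTER_CUBIC),cv2.resize(b,(400,400),interpolation=cv2.INTER_CUBIC)[:350]]))
# predicted points
from scipy.spatial.transform import Rotation as R
s=status.read_state();q=s["tool_rot"];Rt=R.from_quat(np.r_[q[1:],q[0]]).as_matrix()
print(Rt.round(3), "tilt",np.degrees(np.arccos(-Rt[2,2])))
# tool y = caddy +-y, tool z=-caddy z
zc=-Rt[:,2]; 
for sg in(1,-1):
    yc=sg*Rt[:,1]; xc=np.cross(yc,zc)
    if xc[2]<0: break
C=np.c_[xc,yc,zc]; g=s["position"]-.011*Rt[:,2]
np.save("C.npy",C);np.save("g.npy",g)
for n,p in dict(corner=(85,65,5),foot=(90,70,0),rimblue=(90,70,50),rim2=(-90,70,50),rim3=(90,-70,50),rim4=(-90,-70,50),postA=(88,0,134),postB=(-88,0,134)).items():
    w=g+C@((np.array(p)-[0,0,125])/1000); print(n,w.round(4),proj("side",w).round(1),proj("top",w).round(1))
```

```text
[[ 0.88   0.412  0.235]
 [ 0.281 -0.852  0.442]
 [ 0.382 -0.323 -0.866]] tilt 30.04569806387947
corner [ 0.456  -0.2233  0.1134] [329.1 157.1] [322.1 216.6]
foot [ 0.4548 -0.2267  0.1056] [329.6 158.6] [322.8 217.1]
rimblue [ 0.4431 -0.2488  0.1489] [338.1 146.3] [332.4 219.6]
rim2 [ 0.6015 -0.1982  0.2177] [290.3 118.4] [317.8 166.1]
rim3 [ 0.3853 -0.1296  0.1941] [338.7 161.2] [296.9 238.4]
rim4 [ 0.5438 -0.079   0.263 ] [285.2 130.1] [280.2 183.1]
postA [ 0.3962 -0.2258  0.245 ] [353.8 130.2] [332.  233.5]
postB [ 0.5511 -0.1763  0.3123] [302.8 100.2] [316.3 176.9]
```

View pics/z8.png

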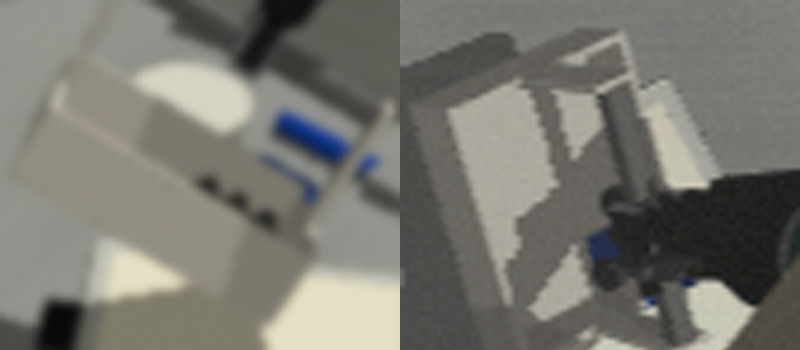

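Run:
```python
from h import *
C=np.load("C.npy");g=np.load("g.npy")
a=cv2.imread("pics/side7.png")[100:180,275:355];a=cv2.resize(a,(480,480),interpolation=cv2.INTER_CUBIC)
b=a.copy()
for x in(74,52,30,8):
  for y in (54,32,10):
    w=g+C@((np.array([x,y,25])-[0,0,125])/1000);p=proj("side",w);pp=tuple(((p-[275,100])*6).astype(int));print(x,y,pp)
    cv2.circle(b,pp,3,(0,0,255) if y==54 else (0,255,0) if y==32 else (255,0,255),-1)
cv2.imwrite("pics/z9.png",np.hstack([a[100:],b[100:]])[:, :800] if 0 else cv2.resize(np.hstack([a[100:],b[100:]]),(800,317)))
```

```text
74 54 (np.int64(327), np.int64(309))
74 32 (np.int64(327), np.int64(323))
74 10 (np.int64(326), np.int64(337))
52 54 (np.int64(292), np.int64(289))
52 32 (np.int64(291), np.int64(302))
52 10 (np.int64(290), np.int64(315))
30 54 (np.int64(257), np.int64(268))
30 32 (np.int64(255), np.int64(281))
30 10 (np.int64(254), np.int64(294))
8 54 (np.int64(222), np.int64(248))
8 32 (np.int64(220), np.int64(260))
8 10 (np.int64(217), np.int64(273))
```

View pics/z9.png

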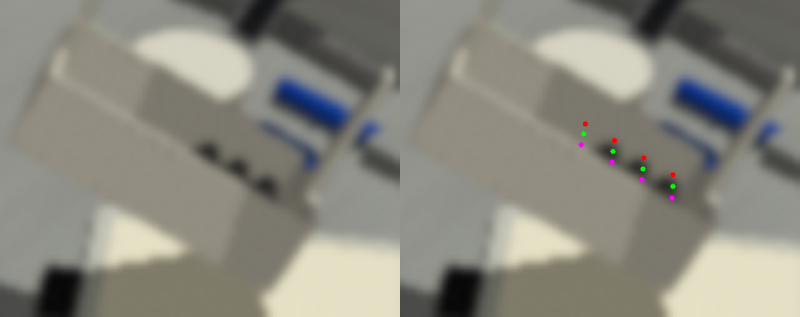

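The side view shows three stems in a row along the +y wall, ending in the corner at x of about 72, 50 and 28 mm. The projected caddy outline agrees, so it has not slipped in the grip. The gripper hides the fourth plug's likely place, so I'll turn about the vertical, keeping the tilt, to see it.

```bash
python3 -m crank '[[0,[0,0,0],[0,0,-3]],[0,[0,0,0],[0,0,-6]],[0,[0,0,0],[0,0,-6]],[0,[0,0,0],[0,0,-6]],[0,[0,0,0],[0,0,-6]],[0,[0,0,0],[0,0,-6]],[0,[0,0,0],[0,0,-6]],[0,[0,0,0],[0,0,-6]]]'
python3 - <<'E'
from h import *
s=status.read_state();print(s["position"],s["q"])
ia=imaging.snapshot("side")[:,:,::-1]; a=cv2.resize(ia[90:190,255:355],(400,400),interpolation=cv2.INTER_CUBIC)
ib=imaging.snapshot("top")[:,:,::-1]; b=cv2.resize(ib[150:250,265:365],(400,400),interpolation=cv2.INTER_CUBIC)
cv2.imwrite("pics/z10.png",np.hstack([a,b]))
E
```

```text
time: 11.37
position: [0.478, -0.1922, 0.2611]
tool_rot: [-0.124, 0.946, -0.197, 0.228]
contact_force: [0.2, -1.3, -4.7]
gripper_width: 0.178
[ 0.47798889 -0.19215069  0.26114494] [-0.67640064 -0.25480768  1.71535268  0.43387178  1.38358861  1.28710145]
```

View pics/z10.png

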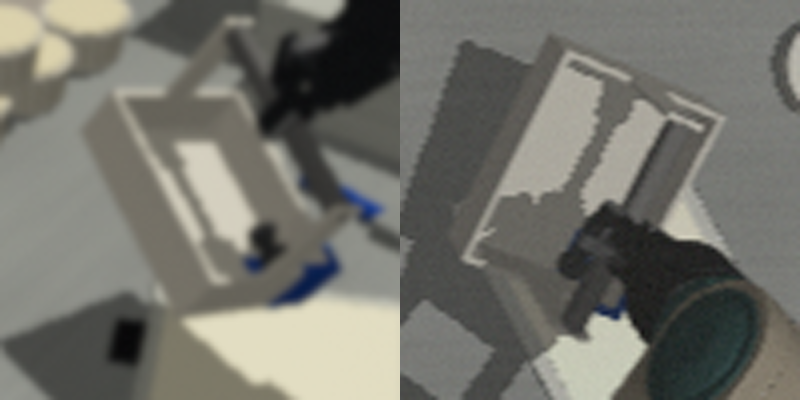

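```bash
cat > ov.py <<'E'
from h import *
from scipy.spatial.transform import Rotation as R
def pose():
    s=status.read_state();q=s["tool_rot"];Rt=R.from_quat(np.r_[q[1:],q[0]]).as_matrix()
    zc=-Rt[:,2]
    for sg in(1,-1):
        yc=sg*Rt[:,1]; xc=np.cross(yc,zc)
        if xc[2]<0: break
    C=np.c_[xc,yc,zc]; g=s["position"]-.011*Rt[:,2]
    print("tilt",np.degrees(np.arccos(-Rt[2,2])),"down dir in caddy",(-C[2]).round(3))
    for n,p in dict(corner=(85,65,5),foot=(90,70,0)).items(): print(n,(g+C@((np.array(p)-[0,0,125])/1000)).round(4))
    return lambda p:g+C@((np.array(p)-[0,0,125])/1000)
def show(name,out,f=None,half=(25,25),c=None):
    im=imaging.snapshot(name)[:,:,::-1].copy(); W=pose()
    c=proj(name,W((50,35,15))).round().astype(int); x0,y0=c-30
    a=cv2.resize(im[y0:y0+60,x0:x0+60],(400,400),interpolation=cv2.INTER_CUBIC);b=a.copy()
    P=lambda p:tuple(((proj(name,W(p))-[x0,y0]+.5)*400/60).astype(int).tolist())
    for z in(5,50): cv2.polylines(b,[np.array([P((sx*85,sy*65,z)) for sx,sy in((1,1),(-1,1),(-1,-1),(1,-1))])],True,(0,255,255),1)
    for y,col in((54,(0,0,255)),(32,(0,255,0)),(10,(255,0,255))):
        for x in(74,52,30,8): cv2.circle(b,P((x,y,25)),3,col,-1)
    cv2.imwrite(out,np.hstack([a,b]))
E
python3 -c "
from ov import *
show('side','pics/z11.png');show('top','pics/z12.png')"
```

```text
tilt 30.048888410475957 down dir in caddy [ 0.383  0.323 -0.866]
corner [ 0.4403 -0.1977  0.1136]
foot [ 0.4371 -0.1994  0.1058]
tilt 30.041062750566216 down dir in caddy [ 0.382  0.323 -0.866]
corner [ 0.4404 -0.1981  0.1135]
foot [ 0.4372 -0.1997  0.1057]
```

View pics/z11.png

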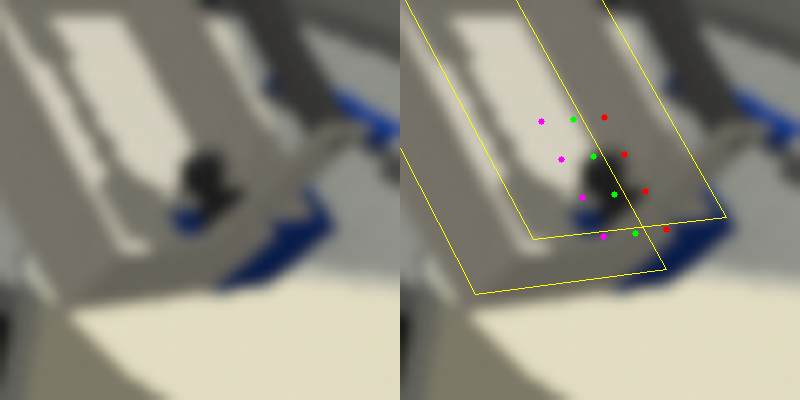

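View pics/z12.png

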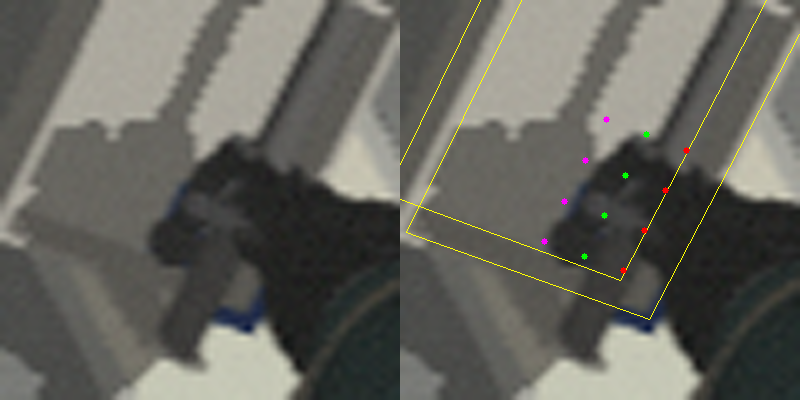

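Tilt is 30.0° and the inside corner is at (0.440, −0.198, 0.114). Most of the floor is clear, with dark plugs near the corner at (205,175) and (237,195) in the left side crop. The far ones are behind the wall and the gripper. I'll ease the tilt to about 15°, since the plugs stay put on the way back, to get a clear top view.

```bash
python3 -m crank '[[0,[0,0,0],[-0.29,0.96,0]],[0,[0,0,0],[-0.58,1.91,0]],[0,[0,0,0],[-0.58,1.91,0]],[0,[0,0,0],[-0.58,1.91,0]],[0,[0,0,0],[-0.58,1.91,0]],[0,[0,0,0],[-0.58,1.91,0]],[0,[0,0,0],[-0.58,1.91,0]],[0,[0,0,0],[-0.58,1.91,0]]]'
python3 -c "
from ov import *
show('side','pics/z13.png');show('top','pics/z14.png')"
```

```text
time: 12.23
position: [0.4787, -0.1925, 0.2612]
tool_rot: [-0.063, 0.971, -0.199, 0.114]
contact_force: [0.8, -0.4, -5.6]
gripper_width: 0.175
tilt 14.836327189853472 down dir in caddy [ 0.195  0.166 -0.967]
corner [ 0.4053 -0.2094  0.1286]
foot [ 0.4002 -0.2116  0.1219]
tilt 15.023558753327555 down dir in caddy [ 0.197  0.168 -0.966]
corner [ 0.406  -0.2092  0.1283]
foot [ 0.4009 -0.2113  0.1216]
```

View pics/z13.png

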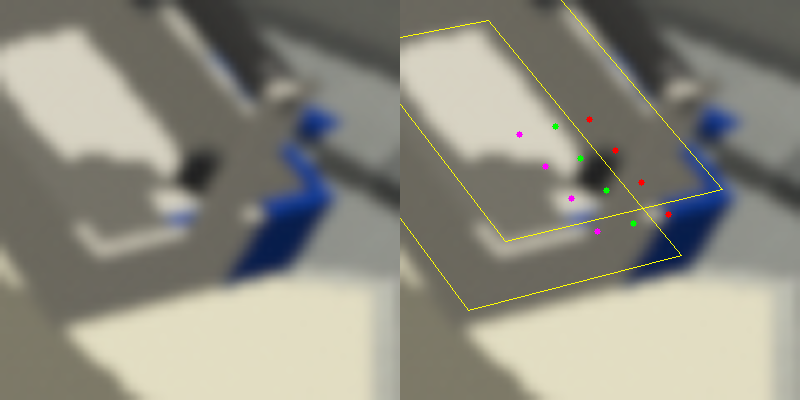

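View pics/z14.png

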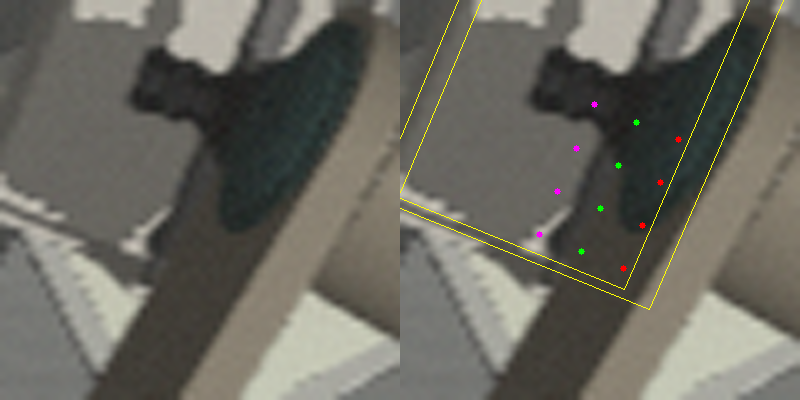

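The forearm blocks the top view here and only one plug shows past the wall in the side view. From −118° at this lower tilt, the side camera should look over the near wall at every stem. I'll turn back.

```bash
python3 -m crank '[[0,[0,0,0],[0,0,3]],[0,[0,0,0],[0,0,6]],[0,[0,0,0],[0,0,6]],[0,[0,0,0],[0,0,6]],[0,[0,0,0],[0,0,6]],[0,[0,0,0],[0,0,6]],[0,[0,0,0],[0,0,6]],[0,[0,0,0],[0,0,6]]]'
python3 -c "
from ov import *
show('side','pics/z15.png');show('top','pics/z16.png')"
```

```text
time: 13.0
position: [0.4785, -0.1927, 0.2612]
tool_rot: [-0.103, 0.973, 0.19, 0.083]
contact_force: [-0.4, 0.2, -5.7]
gripper_width: 0.178
tilt 15.148047223413762 down dir in caddy [ 0.199  0.169 -0.965]
corner [ 0.4397 -0.2567  0.1277]
foot [ 0.4377 -0.2619  0.1211]
tilt 15.130698017024631 down dir in caddy [ 0.199  0.169 -0.965]
corner [ 0.4391 -0.2563  0.1277]
foot [ 0.4371 -0.2615  0.1211]
```

View pics/z15.png

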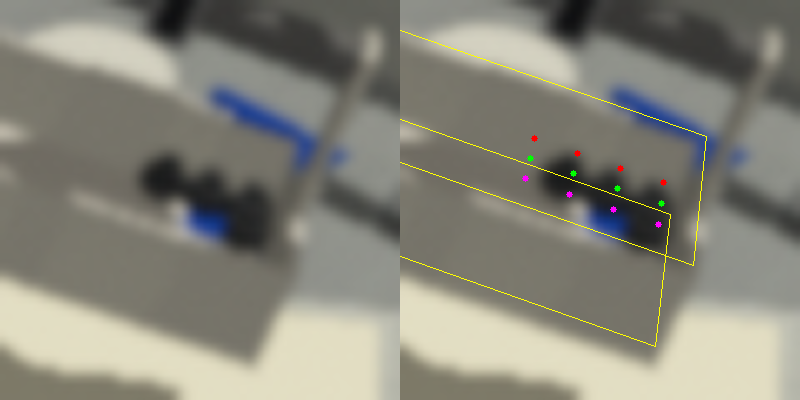

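View pics/z16.png

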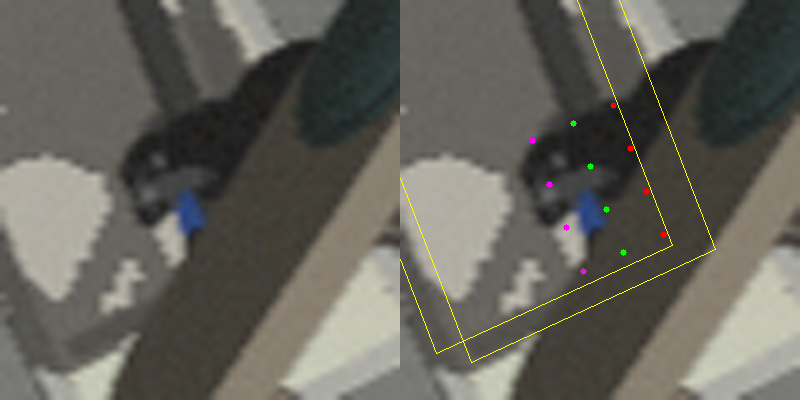

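The side crop shows all four plugs touching. There are three along the +y wall at (160,178), (208,185) and (250,195), the last in the corner, and the fourth next to the corner plug along the +x wall at (245,228), with blue floor between them. I'll tip back to 30° and hold.

```bash
python3 -m crank '[[0,[0,0,0],[0.88,-0.47,0]],[0,[0,0,0],[1.77,-0.94,0]],[0,[0,0,0],[1.77,-0.94,0]],[0,[0,0,0],[1.77,-0.94,0]],[0,[0,0,0],[1.77,-0.94,0]],[0,[0,0,0],[1.77,-0.94,0]],[0,[0,0,0],[1.77,-0.94,0]],[0,[0,0,0],[1.77,-0.94,0]]]'
python3 -m crank '[[0,[0,0,0],[0,0,0]],[0,[0,0,0],[0,0,0]],[0,[0,0,0],[0,0,0]],[0,[0,0,0],[0,0,0]],[0,[0,0,0],[0,0,0]],[0,[0,0,0],[0,0,0]],[0,[0,0,0],[0,0,0]],[0,[0,0,0],[0,0,0]]]'
python3 -c "
from ov import *
show('side','pics/z17.png')
im=imaging.snapshot('top');cv2.imwrite('pics/top9.png',im[:,:,::-1])"
```

```text
time: 13.77
position: [0.4783, -0.1926, 0.2616]
tool_rot: [-0.203, 0.948, 0.181, 0.164]
contact_force: [-0.1, -0.4, -5.3]
gripper_width: 0.175
time: 14.43
position: [0.4785, -0.1922, 0.2614]
tool_rot: [-0.202, 0.948, 0.183, 0.163]
contact_force: [-0.3, -0.3, -6.0]
gripper_width: 0.173
tilt 30.095413736801817 down dir in caddy [ 0.383  0.324 -0.865]
corner [ 0.456  -0.2231  0.1134]
foot [ 0.4549 -0.2265  0.1056]
```

View pics/z17.png

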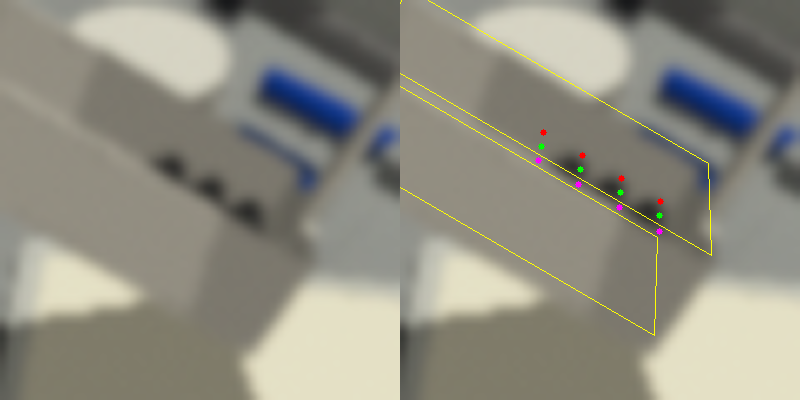

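View pics/top9.png

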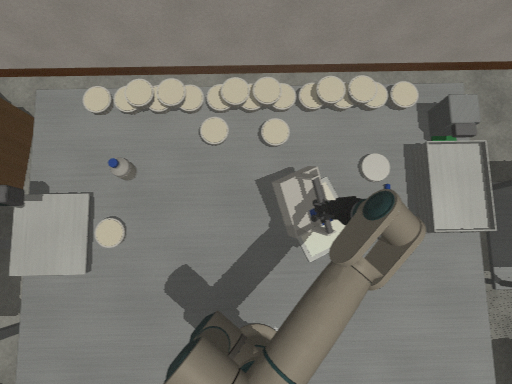

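The last views show three stems in the corner row at (170,165), (210,188) and (248,212) in the side crop. The top view shows the caddy held over the panel at about (312,205) and the baskets, bottle and lids where they were. Handing in.

```bash
python3 -c "
from rig import job
print(job.hand_in())"
```

```text
the job is handed in; nothing more can be done
None
```

I picked the caddy up by its handle, carried it level to the light panel and tipped it towards its blue corner. I handed in at about 14.5 s with it still held, still and tipped in the air.

**Last checks**
- **Tilt:** 30.1° towards the blue corner.
- **Position:** the inside corner is at about (0.456, −0.223, 0.113) m, about 5 mm from the panel's centre. The outer tip is about 94 mm above the panel face. These come from the arm's pose and the known caddy size. The outline they predict matched the side picture to about 2 pixels, so the caddy did not turn in the grip.
- **Plugs:** an in-between view at 15° tilt showed all four touching. One is in the corner, two are in line with it along one wall, and one is beside it along the other wall. The farthest is about 56 mm from the corner.
- **Not fully seen:** at the final 30° only the three along the wall show; the fourth is hidden behind the near wall. I take it to be where the 15° view showed it.
- **Other objects:** in the last top view the baskets, bottle and lids look unmoved. The arm covers most of the brush, but its path did not go near it.

After the first 30° tip I turned the caddy 45°, eased the tilt to 15° to look at the plugs, then turned it back and tipped it to 30° again. It stayed held over the panel throughout.

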